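# Unhitch the mould dolly and hold its tongue up

### The job

Unhitch the mould dolly: pull the lock pin up out of the coupler and put it in the aluminium pot. Then pull the black latch handle fully aside against its spring, towards where the pin stood, and lift the tongue by it until the coupler is about 10 cm up. Finish there, still gripping and holding it raised and still, with the pot standing in its place and the other things on the bench left alone.

Things in the scene. Friction and masses are not known exactly. Their poses are not given: they have to be found in the camera images.
- station: Fixed ball mount (plate 120 x 120 x 8 mm) and the parked dolly. Origin on the bench under the ball (44 mm, centre 75 mm up), z up. The tongue runs along +y to its pivot at y = 260, z = 85 mm; the dolly's deck (260 mm in x, top 113 mm up) starts at y = 290 mm, with a foam mould up to 183 mm and a white tube to 213 mm. The latch slides to -x; the pin stands at x = -45 mm, y = 0
- coupler: Head of the grey tongue: a dark steel rail 150 mm long (station x), 40 wide, 14 thick, on cheeks that straddle the ball and reach 56 mm below the rail's top (a rise of 45 mm clears the ball). Origin: centre of the rail's top face, 114 mm above the bench, over the ball while hitched; tilts with the tongue. The pin's 12 mm hole, 34 mm deep, is at x = -45 mm
- tongue_pivot (a point): Centre of the horizontal hinge about which the tongue swings up, 85 mm above the bench, 260 mm from the ball along the station's +y; the hinge axis is parallel to the station's x
- tongue (a joint): Hinge of the tongue in rad: 0 hitched on the ball, grows as the coupler is lifted, 0.6 at most; the coupler rises 26 mm per 0.1 rad. It falls back by itself when let go (about 4 to 8 N are needed at the handle to carry it). While the latch is home, a plate under the ball stops it within about 0.02
- latch_handle (a point): Point to grip on the latch's upright black handle (14 mm thick in station x, 30 mm wide in y, 54 mm tall; its top is 25 mm above this point), 42 mm above the rail's top. Below it a steel slider, 34 mm wide, its top 15 mm above the rail, reaches 31 mm towards the pin. It tilts with the coupler
- latch (a joint): Travel of the latch in m: 0 home (locked under the ball), 0.018 fully aside, towards the station's -x. A spring draws it home: 5.5 N at the start, 10 N fully aside. Free of the ball from about 0.014. While the lock pin is in its hole the latch can move only 2 to 5 mm
- pin: Loose steel lock pin, 93 mm long, about 70 g: origin at the lower tip, z along it to the head; shank 10 mm thick and 36 mm long, a round collar 24 mm wide from 36 to 41 mm that rests on the rail, then a round handle 18 mm thick from 41 to 93 mm. It stands upright in the coupler's hole at first
- pot: Loose aluminium pot, upright and empty, about 0.6 kg: outer diameter 90 mm, wall 4 mm, 70 mm tall, inner floor 6 mm above the bench. Origin: centre of its underside
- lilac_block: Bystander: lilac foam block 60 x 50 x 50 mm
- dowel_stub: Bystander: upright wooden dowel stub, diameter 28 mm, 90 mm tall
- spray_can: Bystander: white spray can, diameter 66 mm, 170 mm tall, standing
- teal_offcut: Bystander: teal foam piece 100 x 70 x 35 mm
- screwdriver: Bystander: screwdriver lying on the bench
- putty_knife: Bystander: putty knife lying on the dolly's deck
- wood_offcut: Bystander: pale wood offcut 90 x 45 x 35 mm

How it is judged:
On the way, in this order (a step that is already met when the one before it is completed fails the run):
1. the lock pin is in the pot, let go, and the tongue is still hitched (horizontal distance between pin and pot below 0.045 m and height (world z) of pin below 0.035 m and contact force between the fingers and pin below 0.1 N and value of joint tongue below 0.05 rad), for 0.2 s.
2. the latch is drawn aside while the tongue is still down (value of joint latch above 0.01 m and value of joint tongue below 0.06 rad), for 0.05 s.
At the end, for the whole second after the job is handed in: Tongue held still above 0.27 rad (coupler some 70 mm up), fingers bearing on coupler or latch with over 2 N, pin not propping it; pin at rest in the pot (tip within 45 mm of its axis, below 35 mm); pot upright, within 40 mm of its start (value of joint tongue above 0.27 rad and velocity of joint tongue between -0.05 and 0.05 rad/s and contact force between the fingers and coupler above 2 N and contact force between pin and coupler below 0.1 N and horizontal distance between pin and pot below 0.045 m and height (world z) of pin below 0.035 m and linear speed of pin below 0.05 m/s and angle between pot's own z axis and vertical below 0.1 rad and distance of pot from where it was at the start of the episode below 0.04 m); the arm keeps its last pose, push and grip.
It fails at once if the pot is tipped (angle between pot's own z axis and vertical above 0.5 rad).
It fails at once if a bystander is disturbed (distance of any of lilac_block, dowel_stub, spray_can, teal_offcut, screwdriver, putty_knife, wood_offcut from where it was at the start of the episode above 0.03 m).
It also fails if it takes over 53 s, if anything falls off the work surface, if the arm or the gripper's body presses on something with over 40 N, if the wrist force passes 120 N, or if a joint passes its speed limit or range.

### The arm

A 6-joint arm with a two-finger parallel gripper is mounted at the origin on the work surface. World frame = base frame: x ahead of the robot, y to its left, z up, the work surface at z = 0. Lengths are in m, angles in rad, forces in N, time in s.
With the tool pointing down it reaches from about 0.425 to 0.95 m from the base axis. Payload 3.5 kg.
Tool frame: the origin (TCP) lies at the very end of the fingers, on their centre line; the grasp point (between the pads) lies 19 mm behind it; z points along the fingers, y is the line along which they close (so a half turn about z gives the same grasp; the last joint's range is limited). The gripper opens to 85 mm and grips with 20 to 120 N. Pads are 22 mm wide; open, the fingers measure 114 mm over their backs; the gripper's body (76 mm by 85 mm) begins 54 mm behind the grasp point. The pads swing forward as they close: fully open they stand 13 mm farther back than shut.
Start: joints at [1.173, 0.286, 1.577, -0, 1.279, -0.15], TCP at [0.166, 0.654, 0.231] pointing down, gripper open.
Joint ranges: [-2.77, 2.77], [-0.9, 2.22], [0.21, 2.48], [-1.53, 4.67], [0.24, 2.81], [-2.84, 2.84]. Speed limits (rad/s): [2.79, 2.79, 3.14, 3.14, 3.14, 3.14].

### API

Orientations are given as a unit quaternion [x, y, z, w].
In Python, from plant import get_state, read_camera, sign_off, recognise gives the robot as it stands.
- The arm moves only by the tool arm_command, never from a script. Its argument "steps" is a list of rows, each an object with "translation": the shift along the tool's x, y, z scaled (see below), a list of three; "twist": the turn, a rotation vector about the tool's x, y, z scaled (see below), a list of three; "fingers": the opening, from -1 (shut) to 1 (fully open). In form: [{"translation": [x, y, z], "twist": [rx, ry, rz], "fingers": fingers}, ...]. A call has 1 to 5 rows; each row is the pose to reach, as a shift and turn from the pose commanded when the call began, along the tool's axes at that moment; what a row does not reach only later rows make up. The controller multiplies each number of a shift by 75 cm and each number of a turn by 60 degrees. A row lasts 1/8 s, in which the tool goes at most 62.5 mm and 10.7 degrees, less where a joint would pass 70% of its speed; a pose out of reach is approached as far as the arm can. A call with a number of a shift or a turn outside -1 to 1 is refused whole. A call with a gripper value outside its range is refused whole. The fingers move at their own pace and stop on an object; "grip_force" is the grip in N (left out, the last holds). Time passes only in rows, so rows that repeat a pose let the fingers close. It gives the time, the measured TCP pose, the force, the opening and the grip force at its end, in the units of the state.
- get_state(): the state, without advancing time (a new reading comes with each control period).
- read_camera(name): name is "scene" or "top" or "wrist"; returns a dict with "pixels" (384x512x3 uint8, red, green, blue), "K" (3x3 intrinsics, pixels), "R" (3x3) and "t" (3): a world point X has camera coordinates R X + t; the wrist camera has in their place "T_tool_cam" (4x4, takes a point from camera to tool coordinates, whose origin is the TCP and whose axes are the flange's). Camera axes: x right, y down, z forward; pixel columns grow to the right and rows downward; lengths in m; the calibration is good to about 2 mm. The wrist camera is an equidistant fisheye: a pixel r from the principal point sees the ray r / f radians off the axis. A picture is of the moment at which its call begins: read the wrist's pose just before it. There is no depth.
- sign_off(): hands the job in; it is judged then, once.
Trained networks look in a picture, given as the dict that the camera call returned (one of the last four; its "shot" number tells which), for a name from the list of things; names that differ only in an ending like _2 or _b are one class to them, and where a whole thing is asked for, a point or a joint stands for the part that bears it (a point fixed in the world has none). Each returns a list of dicts, best first, with "conf" (0 to 1); they miss things now and then, are a little off and sometimes report something else, mostly with a low value. They report only what shows in the picture. A call takes as long as a camera call.
- recognise(picture, query): "point" ([row, column] in pixels, amid what is visible of it).
The state is a dict: "time": time; "qpos": joint angles; "dq": joint speeds; "joint_efforts": joint torques, N m; "eef_pos": TCP position; "tcp_rot": TCP orientation; "contact_force": force on the tool from outside, world axes, zero at the start; "wrist_torque": the same for the moment, N m; "opening": opening from 0.0 (shut) to 1.0 (fully open); "finger_force": force on a finger pad.
Only numpy, scipy, OpenCV 4.12 (cv2) and the standard library are available. Lean on these libraries where they do the work, as an engineer would, in place of code of your own. Each camera call takes 0.05 s, during which the arm holds its last target. There are 200 camera calls.

## Working session

There is one attempt and no reset: what is moved stays moved. The work goes in short steps, Python scripts to look and compute and a tool call to move; the robot and the scene stay as the last step left them, time stands still between calls to the robot, and variables do not carry over. Pictures are saved under pics/ and viewed, at most 10 in all, crops included, and the job is handed in when it is done.

Besides the shell and the picture viewer there is one more tool, called after ">>>" as name(argument=value, ...), one argument or row to a line, values as JSON. arm_command: Moves the arm, as the interface text tells. Shifts and turns lie within -1 to 1; 1 stands for 75 cm of shift or 60 degrees of turn. Its arguments: {"type":"object","properties":{"steps":{"type":"array"},"grip_force":{"type":"number"}},"required":["steps"]}

```bash
mkdir -p pics; ls; cat > h.py <<'E'
import numpy as np, cv2
from plant import *
def save(c,n): cv2.imwrite(f'pics/{n}.png',cv2.cvtColor(c['pixels'],cv2.COLOR_RGB2BGR))
def ray(c,p):
    K,R,t=map(np.array,(c['K'],c['R'],c['t'])); d=R.T@np.linalg.solve(K,[p[1],p[0],1]); return -R.T@t,d
def atz(c,p,z):
    o,d=ray(c,p); return o+d*(z-o[2])/d[2]
def proj(c,X):
    K,R,t=map(np.array,(c['K'],c['R'],c['t'])); q=K@(R@np.array(X)+t); return q[:2]/q[2]
def tri(c1,p1,c2,p2):
    A=[];b=[]
    for c,p in((c1,p1),(c2,p2)):
        o,d=ray(c,p); d=d/np.linalg.norm(d); M=np.eye(3)-np.outer(d,d); A.append(M); b.append(M@o)
    return np.linalg.lstsq(np.vstack(A),np.hstack(b),rcond=None)[0]
E
python3 - <<'E'
from h import *
cs=read_camera('scene'); ct=read_camera('top'); save(cs,'s0'); save(ct,'t0')
s=get_state(); print(s['time'],s['eef_pos'],s['tcp_rot'],s['contact_force'])
for n in ['pin','pot','coupler','latch_handle','station','lilac_block','dowel_stub','spray_can','teal_offcut','screwdriver','putty_knife','wood_offcut']:
    a=recognise(cs,n); b=recognise(ct,n)
    print(n,[(x['point'],round(x['conf'],2)) for x in a[:2]],[(x['point'],round(x['conf'],2)) for x in b[:2]], tri(cs,a[0]['point'],ct,b[0]['point']).round(3) if a and b else '')
E
```

```text
pics
0.1 [0.16528518 0.65381815 0.23004847] [ 1.23593748e-01  9.92332296e-01 -1.05434114e-03 -2.97786344e-04] [-0.0208806   0.12103906 -0.51166663]
pin [([166.0, 274.5], 0.56)] [([221.8, 248.6], 0.5)] [ 0.458 -0.01   0.147]
pot [([142.2, 192.6], 0.84), ([157.6, 112.0], 0.66)] [([219.1, 354.5], 0.97), ([245.7, 316.1], 0.74)] [ 0.458 -0.31   0.043]
coupler [([201.4, 296.1], 0.75), ([145.6, 233.0], 0.23)] [([215.8, 228.1], 0.66)] [0.474 0.06  0.047]
latch_handle [([181.2, 269.9], 0.74)] [([207.2, 243.7], 0.6)] [0.498 0.001 0.135]
station [([223.1, 414.3], 0.62)] [([236.9, 115.0], 0.73), ([207.5, 245.8], 0.45)] [0.423 0.356 0.147]
lilac_block [([231.7, 253.2], 0.94)] [([168.9, 238.9], 0.93)] [0.613 0.016 0.045]
dowel_stub [([179.6, 329.4], 0.56), ([156.4, 111.9], 0.4)] [] 
spray_can [([159.2, 111.6], 0.72), ([223.3, 413.7], 0.25)] [([145.6, 399.0], 0.66)] [ 0.66  -0.433  0.101]
teal_offcut [([218.1, 167.2], 0.91)] [([138.6, 319.0], 0.73), ([219.9, 355.8], 0.41)] [ 0.7   -0.221  0.021]
screwdriver [([142.4, 232.8], 0.8)] [([245.9, 320.7], 0.82)] [ 0.383 -0.212  0.028]
putty_knife [([191.7, 461.6], 0.77)] [([295.0, 74.6], 0.64)] [0.279 0.439 0.162]
wood_offcut [([123.5, 219.6], 0.96)] [([265.6, 348.4], 0.63)] [ 0.325 -0.299  0.006]
```

```bash
python3 - <<'E'
import cv2
a=cv2.imread('pics/s0.png')[90:290,80:500]; b=cv2.imread('pics/t0.png')[110:310,50:430]
cv2.imwrite('pics/s1.png',cv2.resize(a,None,fx=1.9,fy=1.9,interpolation=2)); cv2.imwrite('pics/t1.png',cv2.resize(b,None,fx=2,fy=2,interpolation=2))
E
```

```text
(no output)
```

View pics/s1.png

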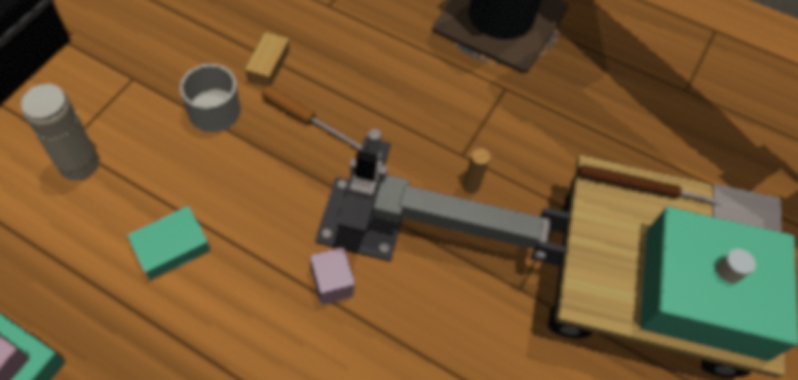

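View pics/t1.png

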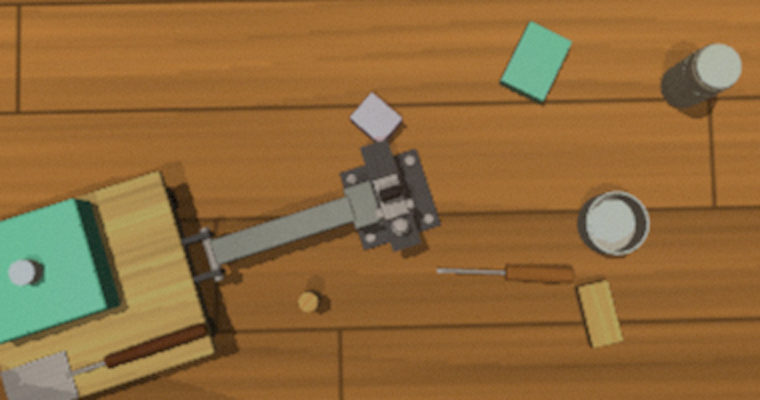

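The scene view shows the pin head at about (row 161, col 277), the black handle at (172, 273) and the pot at (142, 192). In the top view they are at about (223, 250), (205, 245) and (220, 357). The screwdriver lies on the robot side of the pin, and the pot is clear.

```bash
python3 - <<'E'
from h import *
cs=read_camera('scene'); ct=read_camera('top')
T=lambda x,y:(110+y/2,50+x/2); S=lambda x,y:(90+y/1.9,80+x/1.9)
pl=np.array([atz(ct,T(*p),.008) for p in [(342,179),(416,150),(440,222),(366,250)]]); print('plate',pl.mean(0).round(4), [np.linalg.norm(pl[i]-pl[i-1]).round(3) for i in range(4)])
e=pl[1]-pl[2]+pl[0]-pl[3]; yaw=np.arctan2(e[1],e[0]); print('yaw deg plate x axis',np.degrees(yaw))
r=np.array([atz(ct,T(*p),.114) for p in [(375,145),(408,248)]]); e=r[0]-r[1]; print('rail',r.round(3),np.linalg.norm(e),np.degrees(np.arctan2(e[1],e[0])))
f=atz(ct,T(377,199),.11)-atz(ct,T(225,245),.09); print('tongue yaw (y axis - 90)',np.degrees(np.arctan2(-f[1],-f[0]))-90)
print('pin top T,S',atz(ct,T(401,225),.171).round(4),atz(cs,S(374,134),.171).round(4),tri(ct,T(401,225),cs,S(374,134)).round(4))
print('handle',atz(ct,T(391,189),.181).round(4),atz(cs,S(367,153),.181).round(4),tri(ct,T(391,189),cs,S(367,153)).round(4))
print('pot rim',atz(ct,T(614,223),.07).round(4),atz(cs,S(210,85),.07).round(4))
print('scr tip',atz(ct,T(438,270),.01).round(3),'dowel top',atz(ct,T(309,300),.09).round(3),'lilac',atz(ct,T(376,118),.05).round(3))
c,s=np.cos(yaw),np.sin(yaw); o=pl.mean(0)
P=lambda x,y:o[:2]+[c*x-s*y,s*x+c*y]
print('pin pred',P(-.045,0)); 
E
```

```text
plate [ 0.4948 -0.0005  0.008 ] [np.float64(0.111), np.float64(0.118), np.float64(0.112), np.float64(0.116)]
yaw deg plate x axis 17.272860973963166
rail [[ 0.566  0.02   0.114]
 [ 0.424 -0.022  0.114]] 0.14805825550742735 16.477840873476055
tongue yaw (y axis - 90) 15.29815859915331
pin top T,S [ 0.4538 -0.0123  0.171 ] [ 0.4549 -0.0091  0.171 ] [ 0.4534 -0.0112  0.1678]
handle [ 5.006e-01 -3.000e-04  1.810e-01] [0.4927 0.0019 0.181 ] [0.4989 0.0021 0.1898]
pot rim [ 0.4522 -0.3147  0.07  ] [ 0.4509 -0.3134  0.07  ]
scr tip [ 0.391 -0.067  0.01 ] dowel top [0.356 0.116 0.09 ] lilac [0.612 0.019 0.05 ]
pin pred [ 0.4517851  -0.01381722]
```

```bash
cat >> h.py <<'E'
from scipy.spatial.transform import Rotation as Ro
def tgt(yawx,tilt=0):
    # tool down with tool x at yawx (deg); tilt (deg) about station x axis (world yaw 16.5)
    a=np.radians(yawx); x=np.array([np.cos(a),np.sin(a),0]); z=np.array([0,0,-1.]); R=Ro.from_matrix(np.c_[x,np.cross(z,x),z])
    b=np.radians(16.5); return Ro.from_rotvec(np.radians(tilt)*np.array([np.cos(b),np.sin(b),0]))*R
def rel(pos,yawx,tilt=0,base=None):
    s=get_state(); p0=np.array(s['eef_pos']); R0=Ro.from_quat(s['tcp_rot'])
    if base: p0=np.array(base[0]); R0=base[1]
    print(pos,yawx,'tr',(R0.inv().apply(np.array(pos)-p0)/.75).round(4).tolist(),'tw',(np.degrees((R0.inv()*tgt(yawx,tilt)).as_rotvec())/60).round(4).tolist())
def st(): 
    s=get_state(); R=Ro.from_quat(s['tcp_rot']).as_matrix(); print(round(s['time'],2),'p',np.round(s['eef_pos'],4),'yawx',np.degrees(np.arctan2(R[1,0],R[0,0])).round(2),'z',R[:,2].round(3),'F',np.round(s['contact_force'],1),'op',round(s['opening'],3),'ff',s['finger_force'])
E
python3 - <<'E'
from h import *
st(); rel([.30,.45,.32],165.8); rel([.35,.40,.32],180); rel([.451,-.012,.27],196.5)
E
```

```text
1.4 p [0.1655 0.6544 0.2313] yawx 165.8 z [-0. -0. -1.] F [-0.1  1.2  0. ] op 0.998 ff 0.0
[0.3, 0.45, 0.32] 165.8 tr [-0.2407, -0.2202, -0.1183] tw [-0.0001, -0.0, 0.0]
[0.35, 0.4, 0.32] 180 tr [-0.3216, -0.2685, -0.1183] tw [-0.0001, -0.0, -0.2366]
[0.451, -0.012, 0.27] 196.5 tr [-0.5869, -0.768, -0.0515] tw [-0.0001, -0.0, -0.5116]
```

>>> arm_command(
  steps=[
    {"translation":[0,0,-0.08],"twist":[0,0,0],"fingers":1},
    {"translation":[-0.04,-0.04,-0.118],"twist":[0,0,-0.06],"fingers":1},
    {"translation":[-0.12,-0.1,-0.118],"twist":[0,0,-0.12],"fingers":1},
    {"translation":[-0.19,-0.16,-0.118],"twist":[0,0,-0.18],"fingers":1},
    {"translation":[-0.26,-0.22,-0.118],"twist":[0,0,-0.237],"fingers":1},
  ],
  grip_force=60,
)

```text
time: 2.02
eef_pos: [0.3, 0.466, 0.3201]
tcp_rot: [-0.001, 1.0, 0.0, 0.0]
contact_force: [0.3, 0.7, 0.1]
opening: 1.0
finger_force: 0.0
```

```bash
python3 - <<'E'
from h import *
st(); rel([.42,.25,.30],188);rel([.448,-.012,.27],196.5)
E
```

```text
2.02 p [0.3    0.466  0.3201] yawx -179.83 z [ 0.001  0.001 -1.   ] F [0.3 0.7 0.1] op 1.0 ff 0.0
[0.42, 0.25, 0.3] 188 tr [-0.1591, -0.2885, 0.0268] tw [0.0004, 0.0008, -0.1305]
[0.448, -0.012, 0.27] 196.5 tr [-0.1953, -0.638, 0.0667] tw [0.0004, 0.0008, -0.2722]
```

>>> arm_command(
  steps=[
    {"translation":[-0.04,-0.07,0],"twist":[0,0,-0.04],"fingers":1},
    {"translation":[-0.08,-0.14,0],"twist":[0,0,-0.08],"fingers":1},
    {"translation":[-0.12,-0.21,0.01],"twist":[0,0,-0.12],"fingers":1},
    {"translation":[-0.155,-0.285,0.02],"twist":[0,0,-0.16],"fingers":1},
    {"translation":[-0.17,-0.365,0.03],"twist":[0,0,-0.2],"fingers":1},
  ],
)

```text
time: 2.65
eef_pos: [0.4276, 0.192, 0.2974]
tcp_rot: [-0.105, 0.994, -0.0, 0.001]
contact_force: [1.0, -0.5, 0.2]
opening: 1.001
finger_force: 0.0
```

```bash
python3 - <<'E'
from h import *
st(); rel([.450,-.012,.27],196.5)
E
```

```text
2.65 p [0.4276 0.192  0.2974] yawx -167.9 z [ 0.001  0.    -1.   ] F [ 1.  -0.5  0.2] op 1.001 ff 0.0
[0.45, -0.012, 0.27] 196.5 tr [0.0278, -0.2722, 0.0365] tw [-0.0002, 0.0009, -0.0734]
```

>>> arm_command(
  steps=[
    {"translation":[0.01,-0.08,0.01],"twist":[0,0,-0.04],"fingers":1},
    {"translation":[0.02,-0.16,0.02],"twist":[0,0,-0.073],"fingers":1},
    {"translation":[0.027,-0.23,0.03],"twist":[0,0,-0.073],"fingers":1},
    {"translation":[0.028,-0.272,0.037],"twist":[0,0,-0.073],"fingers":1},
    {"translation":[0.028,-0.272,0.037],"twist":[0,0,-0.073],"fingers":1},
  ],
)

```text
time: 3.28
eef_pos: [0.4487, -0.0116, 0.2692]
tcp_rot: [-0.141, 0.99, 0.0, -0.0]
contact_force: [0.2, 0.1, 0.1]
opening: 1.001
finger_force: 0.0
```

```bash
cat >> h.py <<'E'
def wray(c,s,p):
    K=np.array(c['K']); u=np.array([p[1]-K[0,2],p[0]-K[1,2]]); r=np.hypot(*u); th=r/K[0,0]
    d=np.r_[u/max(r,1e-9)*np.sin(th),np.cos(th)]; T=np.array(c['T_tool_cam']); R=Ro.from_quat(s['tcp_rot'])
    return R.apply(T[:3,3])+s['eef_pos'], R.apply(T[:3,:3]@d)
def watz(c,s,p,z):
    o,d=wray(c,s,p); return o+d*(z-o[2])/d[2]
E
python3 - <<'E'
from h import *
st(); s=get_state(); c=read_camera('wrist'); save(c,'w0'); print(c['K'],c['T_tool_cam'])
for n,z in (('pin',.145),('latch_handle',.156),('coupler',.114)):
    for r in recognise(c,n)[:2]: print(n,r['point'],r['conf'],watz(c,s,r['point'],z))
E
```

```text
3.27 p [ 0.4487 -0.0116  0.2692] yawx -163.83 z [-0.001  0.    -1.   ] F [0.2 0.1 0.1] op 1.001 ff 0.0
[[297.31863964   0.         260.94218713]
 [  0.         297.31863964 198.44181971]
 [  0.           0.           1.        ]] [[-7.24069028e-04 -9.49855218e-01 -3.12689208e-01  8.05239119e-02]
 [ 9.99999555e-01 -4.98813417e-04 -8.00373573e-04  7.83487460e-04]
 [ 6.04265443e-04 -3.12689648e-01  9.49855157e-01 -1.42515523e-01]
 [ 0.00000000e+00  0.00000000e+00  0.00000000e+00  1.00000000e+00]]
pin [191.7, 259.8] 0.91 [ 0.44930586 -0.01192314  0.145     ]
latch_handle [215.5, 302.5] 0.73 [0.45722886 0.0317247  0.156     ]
latch_handle [227.9, 258.9] 0.6 [ 0.48043667 -0.00379832  0.156     ]
coupler [216.9, 302.6] 0.93 [0.47287092 0.04304389 0.114     ]
```

View pics/w0.png

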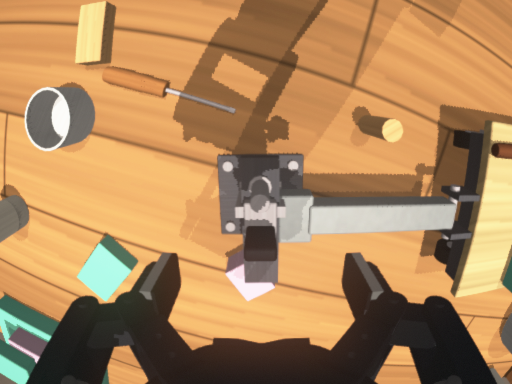

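```bash
python3 - <<'E'
import cv2
a=cv2.imread('pics/w0.png')[145:305,205:325]
cv2.imwrite('pics/w1.png',cv2.resize(a,None,fx=3.7,fy=3.7,interpolation=2))
E
```

```text
(no output)
```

View pics/w1.png

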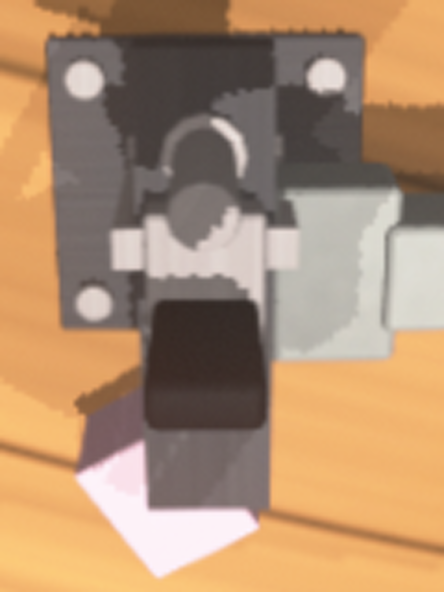

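The pin head's top circle is centred at about (203.6, 260.1), with its collar above it at (185, 260). The handle's top face is centred at about (253.6, 260.4). The rail's far edge runs along row 282, between cols 245 and 278.

```bash
python3 - <<'E'
from h import *
s=get_state(); c=read_camera('wrist'); W=lambda x,y:(145+y/3.7,205+x/3.7)
p=watz(c,s,W(204,217),.171); h=watz(c,s,W(205,402),.181); print('pin',p,'handle',h, np.linalg.norm(p-h),np.degrees(np.arctan2(*(h-p)[1::-1])))
print('collar',watz(c,s,W(204,158),.117))
a,b=watz(c,s,W(149,508),.114),watz(c,s,W(269,506),.114); print('rail end',a,b,np.linalg.norm(a-b),np.degrees(np.arctan2(*(b-a)[1::-1]))-90,'centre-> pin?',(a+b)/2-.12*np.array([np.cos(.288),np.sin(.288),0]))
st(); rel([p[0],p[1],.134],196.5)
E
```

```text
pin [ 0.45235978 -0.00811212  0.171     ] handle [0.49388384 0.00437386 0.181     ] 0.044498838557241176 16.73564898080695
collar [ 0.45375191 -0.00787986  0.117     ]
rail end [0.57278609 0.00847264 0.114     ] [0.56099959 0.04560909 0.114     ] 0.03896199926438067 17.608587605385026 centre-> pin? [ 0.45183517 -0.00704336  0.114     ]
3.52 p [ 0.4488 -0.0089  0.2699] yawx -163.5 z [ 0.001  0.    -1.   ] F [-0.7  0.2 -0.1] op 0.998 ff 0.0
[np.float64(0.45235978346939504), np.float64(-0.008112115727585328), 0.134] 196.5 tr [-0.0048, -0.0003, 0.1812] tw [-0.0001, 0.0006, 0.0001]
```

>>> arm_command(
  steps=[
    {"translation":[-0.005,0,0.08],"twist":[0,0,0],"fingers":0.2},
    {"translation":[-0.005,0,0.15],"twist":[0,0,0],"fingers":0},
    {"translation":[-0.005,0,0.18],"twist":[0,0,0],"fingers":0},
    {"translation":[-0.005,0,0.18],"twist":[0,0,0],"fingers":-0.3},
    {"translation":[-0.005,0,0.18],"twist":[0,0,0],"fingers":-0.6},
  ],
)

```text
time: 4.15
eef_pos: [0.4535, -0.0093, 0.1361]
tcp_rot: [-0.144, 0.99, -0.002, 0.001]
contact_force: [-0.8, -4.4, -2.1]
opening: 0.206
finger_force: 17.9
```

>>> arm_command(
  steps=[
    {"translation":[0,0,0],"twist":[0,0,0],"fingers":-1},
    {"translation":[0,0,0],"twist":[0,0,0],"fingers":-1},
    {"translation":[0,0,0],"twist":[0,0,0],"fingers":-1},
  ],
)

```text
time: 4.53
eef_pos: [0.4534, -0.0095, 0.136]
tcp_rot: [-0.143, 0.99, -0.001, 0.001]
contact_force: [0.1, -3.9, 1.9]
opening: 0.196
finger_force: 58.8
```

```bash
python3 - <<'E'
from h import *
st(); s=get_state(); p=s['eef_pos']; rel([p[0],p[1],.235],196.5)
E
```

```text
4.53 p [ 0.4534 -0.0095  0.136 ] yawx -163.59 z [ 0.003 -0.002 -1.   ] F [ 0.1 -3.9  1.9] op 0.196 ff 58.75747203826904
[np.float64(0.45337282590834727), np.float64(-0.00953207052401437), 0.235] 196.5 tr [-0.0003, -0.0003, -0.132] tw [-0.0022, 0.0022, -0.0016]
```

>>> arm_command(
  steps=[
    {"translation":[0,-0.002,-0.02],"twist":[0,0,0],"fingers":-1},
    {"translation":[0,-0.002,-0.05],"twist":[0,0,0],"fingers":-1},
    {"translation":[0,-0.002,-0.09],"twist":[0,0,0],"fingers":-1},
    {"translation":[0,-0.002,-0.14],"twist":[0,0,0],"fingers":-1},
    {"translation":[0,-0.002,-0.14],"twist":[0,0,0],"fingers":-1},
  ],
)

```text
time: 5.15
eef_pos: [0.4545, -0.01, 0.2438]
tcp_rot: [-0.143, 0.99, -0.0, 0.003]
contact_force: [0.9, -0.1, -1.8]
opening: 0.197
finger_force: 58.8
```

```bash
python3 - <<'E'
from h import *
st(); c=read_camera('scene'); save(c,'s2'); 
for r in recognise(c,'pin')[:1]: print(r, proj(c,[*get_state()['eef_pos'][:2],.18]))
ct=read_camera('top'); a=recognise(ct,'pot'); print([(x['point'],x['conf']) for x in a[:2]])
rel([.4515,-.314,.24],160)
E
```

```text
5.15 p [ 0.4545 -0.01    0.2438] yawx -163.6 z [ 0.007  0.001 -1.   ] F [ 0.9 -0.1 -1.8] op 0.197 ff 58.83990526199341
{'point': [148.5, 277.7], 'conf': 0.62} [277.26493691 157.78946169]
[([220.4, 353.9], 0.86)]
[0.4515, -0.314, 0.24] 160 tr [0.1148, -0.389, -0.0033] tw [0.0015, -0.0031, 0.6066]
```

>>> arm_command(
  steps=[
    {"translation":[0.023,-0.075,0],"twist":[0,0,0.12],"fingers":-1},
    {"translation":[0.046,-0.155,0],"twist":[0,0,0.26],"fingers":-1},
    {"translation":[0.069,-0.235,0],"twist":[0,0,0.4],"fingers":-1},
    {"translation":[0.092,-0.315,0],"twist":[0,0,0.53],"fingers":-1},
    {"translation":[0.115,-0.389,0],"twist":[0,0,0.607],"fingers":-1},
  ],
)

```text
time: 5.98
eef_pos: [0.4516, -0.316, 0.2376]
tcp_rot: [0.176, 0.984, 0.001, -0.001]
contact_force: [0.8, -0.3, -0.2]
opening: 0.195
finger_force: 59.0
```

>>> arm_command(
  steps=[
    {"translation":[0,0,0],"twist":[0,0,0],"fingers":-1},
    {"translation":[0,0,0],"twist":[0,0,0],"fingers":-1},
  ],
)

```text
time: 6.22
eef_pos: [0.4518, -0.3137, 0.2378]
tcp_rot: [0.174, 0.985, 0.001, -0.001]
contact_force: [-0.0, 0.2, -1.1]
opening: 0.191
finger_force: 59.1
```

```bash
python3 - <<'E'
from h import *
st(); s=get_state(); c=read_camera('wrist'); save(c,'w2'); 
K=np.array(c['K'])
for r in recognise(c,'pot')[:1]: print(r['point'],r['conf'],watz(c,s,r['point'],.05))
rel([.4515,-.314,.076],160)
E
```

```text
6.22 p [ 0.4518 -0.3137  0.2378] yawx 159.97 z [-0.002  0.003 -1.   ] F [-0.   0.2 -1.1] op 0.191 ff 59.072787165641785
[200.3, 491.1] 0.71 [ 0.59775498 -0.00277488  0.05      ]
[0.4515, -0.314, 0.076] 160 tr [0.0002, -0.0019, 0.2169] tw [0.0012, -0.0016, 0.0012]
```

View pics/w2.png

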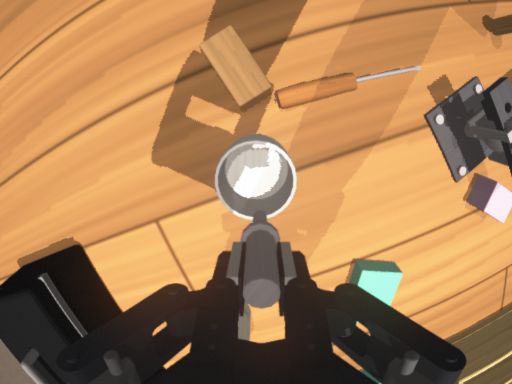

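The pin is held vertical, with its tip just below the pot's rim in the picture. The pot's rim ellipse is centred at about (row 180, col 256).

```bash
python3 - <<'E'
from h import *
s=get_state(); c=read_camera('wrist'); print(watz(c,s,(180,256.5),.07), [watz(c,s,p,.07).round(3) for p in [(180,216),(180,297),(140,256),(220,256)]]); st(); rel([.4515,-.314,.076],160)
E
```

```text
[ 0.45115011 -0.31715897  0.07      ] [array([ 0.436, -0.359,  0.07 ]), array([ 0.466, -0.276,  0.07 ]), array([ 0.41 , -0.303,  0.07 ]), array([ 0.495, -0.334,  0.07 ])]
6.38 p [ 0.4525 -0.313   0.2391] yawx 160.09 z [-0.001  0.001 -1.   ] F [ 0.5  0.5 -1. ] op 0.194 ff 59.05592322349548
[0.4515, -0.314, 0.076] 160 tr [0.0005, -0.0019, 0.2174] tw [0.0008, -0.0009, 0.0015]
```

>>> arm_command(
  steps=[
    {"translation":[0,-0.003,0.07],"twist":[0,0,0],"fingers":-1},
    {"translation":[0,-0.003,0.14],"twist":[0,0,0],"fingers":-1},
    {"translation":[0,-0.003,0.19],"twist":[0,0,0],"fingers":-1},
    {"translation":[0,-0.003,0.217],"twist":[0,0,0],"fingers":-1},
    {"translation":[0,-0.003,0.217],"twist":[0,0,0],"fingers":-1},
  ],
)

```text
time: 7.0
eef_pos: [0.4508, -0.3144, 0.075]
tcp_rot: [0.173, 0.985, 0.001, -0.002]
contact_force: [-0.2, -0.1, -0.5]
opening: 0.194
finger_force: 59.0
```

>>> arm_command(
  steps=[
    {"translation":[0,0,0],"twist":[0,0,0],"fingers":-0.2},
    {"translation":[0,0,0],"twist":[0,0,0],"fingers":-0.2},
    {"translation":[0,0,0],"twist":[0,0,0],"fingers":-0.1},
    {"translation":[0,0,-0.03],"twist":[0,0,0],"fingers":-0.1},
    {"translation":[0,0,-0.08],"twist":[0,0,0],"fingers":-0.1},
  ],
)

```text
time: 7.62
eef_pos: [0.4508, -0.316, 0.1364]
tcp_rot: [0.174, 0.985, 0.001, -0.001]
contact_force: [0.7, 0.1, 1.1]
opening: 0.444
finger_force: 0.0
```

```bash
python3 - <<'E'
from h import *
st(); p=get_state()['eef_pos']; rel([p[0],p[1],.27],159); rel([.495,.0045,.27],106.5)
E
```

```text
7.62 p [ 0.4508 -0.316   0.1364] yawx 159.97 z [-0.002  0.002 -1.   ] F [0.7 0.1 1.1] op 0.444 ff 0.0
[np.float64(0.45080164090254826), np.float64(-0.3160007982211105), 0.27] 159 tr [0.0005, 0.0002, -0.1781] tw [0.0013, -0.0027, 0.0162]
[0.495, 0.0045, 0.27] 106.5 tr [0.0915, 0.4219, -0.1773] tw [-0.0001, -0.0031, 0.8912]
```

>>> arm_command(
  steps=[
    {"translation":[0,0,-0.08],"twist":[0,0,0],"fingers":0.2},
    {"translation":[0,0.02,-0.15],"twist":[0,0,0],"fingers":0.2},
    {"translation":[0,0.04,-0.18],"twist":[0,0,0],"fingers":0.2},
  ],
)

```text
time: 8.0
eef_pos: [0.4631, -0.2894, 0.2772]
tcp_rot: [0.174, 0.985, -0.002, 0.003]
contact_force: [-0.1, -0.0, -0.2]
opening: 0.603
finger_force: 0.0
```

```bash
python3 - <<'E'
from h import *
c=read_camera('wrist'); save(c,'w3'); st(); rel([.49,.0035,.27],106.5)
E
```

```text
8.05 p [ 0.4642 -0.2884  0.2793] yawx 160.03 z [ 0.009 -0.006 -1.   ] F [0.8 0.6 1.3] op 0.598 ff 0.0
[0.49, 0.0035, 0.27] 106.5 tr [0.1007, 0.3775, 0.0103] tw [0.0021, 0.0103, 0.8922]
```

View pics/w3.png

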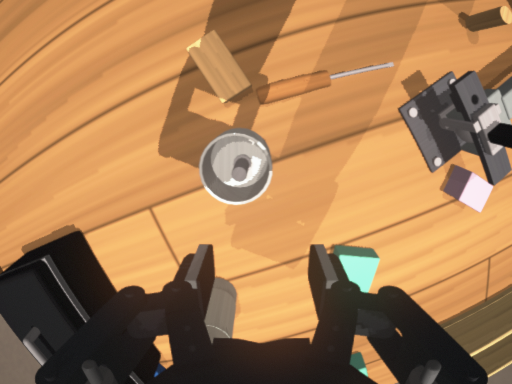

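The pin stands in the pot at (172, 241), inside the rim. Next I go to the latch handle.

>>> arm_command(
  steps=[
    {"translation":[0.02,0.075,0],"twist":[0,0,0.17],"fingers":0.2},
    {"translation":[0.04,0.15,0],"twist":[0,0,0.34],"fingers":0.2},
    {"translation":[0.06,0.225,0],"twist":[0,0,0.51],"fingers":0.2},
    {"translation":[0.08,0.3,0.005],"twist":[0,0,0.68],"fingers":0.2},
    {"translation":[0.1,0.377,0.01],"twist":[0,0,0.85],"fingers":0.2},
  ],
)

```text
time: 8.68
eef_pos: [0.4873, -0.0082, 0.2646]
tcp_rot: [0.568, 0.823, -0.0, 0.0]
contact_force: [0.4, 0.4, -0.1]
opening: 0.601
finger_force: 0.0
```

>>> arm_command(
  steps=[
    {"translation":[0,0,0],"twist":[0,0,0.04],"fingers":0.2},
    {"translation":[0,0,0],"twist":[0,0,0.04],"fingers":0.2},
    {"translation":[0,0,0],"twist":[0,0,0.04],"fingers":0.2},
  ],
)

```text
time: 9.05
eef_pos: [0.4875, -0.0102, 0.2648]
tcp_rot: [0.583, 0.813, -0.0, -0.0]
contact_force: [-0.8, 0.0, 0.1]
opening: 0.6
finger_force: 0.0
```

```bash
python3 - <<'E'
from h import *
st(); s=get_state(); c=read_camera('wrist'); save(c,'w4'); 
for r in recognise(c,'latch_handle')[:2]: print(r['point'],r['conf'],watz(c,s,r['point'],.156))
a=c['pixels'][120:300,170:350,::-1]; cv2.imwrite('pics/w5.png',cv2.resize(a,None,fx=3.3,fy=3.3,interpolation=2))
E
```

```text
9.05 p [ 0.4875 -0.0102  0.2648] yawx 108.73 z [-0. -0. -1.] F [-0.8  0.   0.1] op 0.6 ff 0.0
[178.8, 267.0] 0.69 [0.48701315 0.00676587 0.156     ]
```

View pics/w5.png

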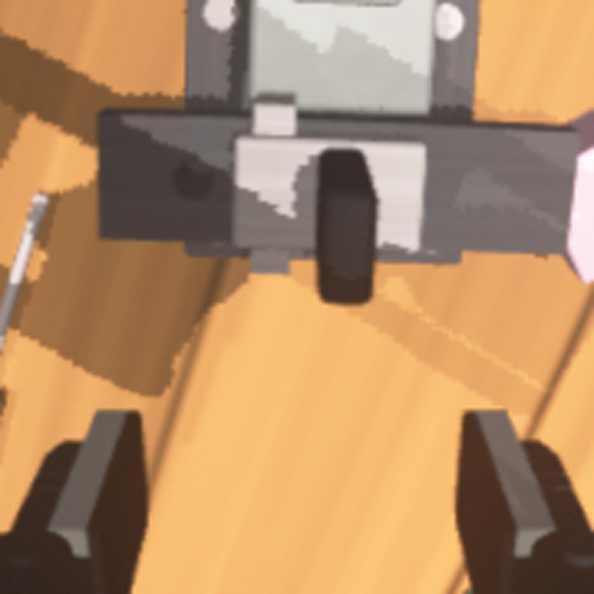

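The handle's top face is centred at about (193.6, 274.8) in the full picture. The slider and the empty pin hole (174, 229) lie on its left, which is the pull direction.

```bash
python3 - <<'E'
from h import *
s=get_state(); c=read_camera('wrist'); h=watz(c,s,(193.6,274.8),.181); print(h)
W=lambda x,y:(120+y/3.3,170+x/3.3)
print(watz(c,s,W(193,181),.114), [watz(c,s,W(*p),.114) for p in((100,238),(575,255),(100,110))])
st(); rel([h[0],h[1],.140],106.5)
E
```

```text
[0.4945142  0.00290832 0.181     ]
[ 0.45293919 -0.01204882  0.114     ] [array([ 0.42998902, -0.03916848,  0.114     ]), array([0.57611268, 0.00419137, 0.114     ]), array([0.41893845, 0.00043393, 0.114     ])]
9.2 p [ 0.4876 -0.0104  0.265 ] yawx 108.68 z [-0. -0. -1.] F [-0.2  0.3  0.3] op 0.596 ff 0.0
[np.float64(0.4945141978758152), np.float64(0.002908319516475938), 0.14] 106.5 tr [0.0139, 0.0145, 0.1667] tw [-0.0001, -0.0, 0.0364]
```

>>> arm_command(
  steps=[
    {"translation":[0.014,0.014,0.07],"twist":[0,0,0.036],"fingers":0.1},
    {"translation":[0.014,0.014,0.13],"twist":[0,0,0.036],"fingers":0},
    {"translation":[0.014,0.014,0.168],"twist":[0,0,0.036],"fingers":0},
    {"translation":[0.014,0.014,0.168],"twist":[0,0,0.036],"fingers":-0.3},
    {"translation":[0.014,0.014,0.168],"twist":[0,0,0.036],"fingers":-0.6},
  ],
  grip_force=80,
)

```text
time: 9.82
eef_pos: [0.4952, 0.0031, 0.1406]
tcp_rot: [0.598, 0.802, 0.0, 0.001]
contact_force: [-0.5, 0.3, 1.0]
opening: 0.204
finger_force: 0.0
```

>>> arm_command(
  steps=[
    {"translation":[0,0,0],"twist":[0,0,0],"fingers":-1},
    {"translation":[0,0,0],"twist":[0,0,0],"fingers":-1},
    {"translation":[0,0,0],"twist":[0,0,0],"fingers":-1},
  ],
)

```text
time: 10.2
eef_pos: [0.4951, 0.0031, 0.141]
tcp_rot: [0.598, 0.802, 0.0, 0.001]
contact_force: [-2.6, -2.5, 6.6]
opening: 0.156
finger_force: 78.9
```

```bash
python3 - <<'E'
from h import *
st()
E
```

```text
10.2 p [0.4951 0.0031 0.141 ] yawx 106.61 z [ 0.002 -0.002 -1.   ] F [-2.6 -2.5  6.6] op 0.156 ff 78.924640417099
```

>>> arm_command(
  steps=[
    {"translation":[0,-0.008,0],"twist":[0,0,0],"fingers":-1},
    {"translation":[0,-0.016,0],"twist":[0,0,0],"fingers":-1},
    {"translation":[0,-0.024,0],"twist":[0,0,0],"fingers":-1},
    {"translation":[0,-0.025,0],"twist":[0,0,0],"fingers":-1},
    {"translation":[0,-0.025,0],"twist":[0,0,0],"fingers":-1},
  ],
)

```text
time: 10.82
eef_pos: [0.4798, -0.0015, 0.1411]
tcp_rot: [0.598, 0.801, 0.004, 0.004]
contact_force: [9.0, 3.2, 0.8]
opening: 0.155
finger_force: 78.2
```

```bash
python3 - <<'E'
from h import *
st(); s=get_state(); d=np.array(s['eef_pos'])-[.4951,.0031,.141]; print(d@[.9588,.284,0],np.array(s['contact_force'])@[.9588,.284,0])
E
```

```text
10.82 p [ 0.4798 -0.0015  0.1411] yawx 106.55 z [ 0.011  0.    -1.   ] F [9.  3.2 0.8] op 0.155 ff 78.18176507949829
-0.015976790264229414 9.555088307766155
```

>>> arm_command(
  steps=[
    {"translation":[0,-0.004,0],"twist":[0,0,0],"fingers":-1},
    {"translation":[0,-0.004,0],"twist":[0,0,0],"fingers":-1},
    {"translation":[0,-0.004,0],"twist":[0,0,0],"fingers":-1},
  ],
)

```text
time: 11.2
eef_pos: [0.4776, -0.0022, 0.1411]
tcp_rot: [0.598, 0.801, 0.004, 0.005]
contact_force: [10.8, 2.4, -1.3]
opening: 0.155
finger_force: 78.5
```

>>> arm_command(
  steps=[
    {"translation":[0.0033,0,-0.0138],"twist":[0,-0.038,0],"fingers":-1},
    {"translation":[0.0071,0,-0.0275],"twist":[0,-0.076,0],"fingers":-1},
    {"translation":[0.0114,0,-0.041],"twist":[0,-0.115,0],"fingers":-1},
  ],
)

```text
time: 11.58
eef_pos: [0.4751, 0.006, 0.1716]
tcp_rot: [0.597, 0.8, -0.032, 0.054]
contact_force: [13.7, 1.2, -4.8]
opening: 0.152
finger_force: 78.5
```

```bash
python3 - <<'E'
from h import *
st(); s=get_state(); print(s['qpos']); d=np.array(s['eef_pos'])-[.4951,.0031,.141]; print(d@[.9588,.284,0],np.array(s['contact_force'])@[.9588,.284,0],s['wrist_torque'])
E
```

```text
11.57 p [0.4751 0.006  0.1716] yawx 106.53 z [ 0.048 -0.115 -0.992] F [13.7  1.2 -4.8] op 0.152 ff 78.46764922142029
[-0.14419466 -0.12864319  2.13590076 -0.12211364  1.07270036 -0.37837527]
-0.0183208529610231 13.448784327858927 [ 0.33939561 -1.53835853  0.36252462]
```

Lifting cleanly, with about 5 N of load and the latch aside; I carry on.

>>> arm_command(
  steps=[
    {"translation":[0.0033,0,-0.0138],"twist":[0,-0.038,0],"fingers":-1},
    {"translation":[0.0071,0,-0.0275],"twist":[0,-0.076,0],"fingers":-1},
    {"translation":[0.0114,0,-0.041],"twist":[0,-0.115,0],"fingers":-1},
    {"translation":[0.0163,0,-0.0543],"twist":[0,-0.153,0],"fingers":-1},
  ],
)

```text
time: 12.08
eef_pos: [0.4702, 0.0225, 0.2106]
tcp_rot: [0.591, 0.794, -0.079, 0.118]
contact_force: [14.2, 1.0, -4.1]
opening: 0.153
finger_force: 78.4
```

>>> arm_command(
  steps=[
    {"translation":[0.0033,0,-0.0138],"twist":[0,-0.038,0],"fingers":-1},
    {"translation":[0.0071,0,-0.0275],"twist":[0,-0.076,0],"fingers":-1},
    {"translation":[0.0092,0,-0.034],"twist":[0,-0.096,0],"fingers":-1},
    {"translation":[0.0092,0,-0.034],"twist":[0,-0.096,0],"fingers":-1},
    {"translation":[0.0092,0,-0.034],"twist":[0,-0.096,0],"fingers":-1},
  ],
)

```text
time: 12.7
eef_pos: [0.4663, 0.0356, 0.2331]
tcp_rot: [0.586, 0.788, -0.109, 0.157]
contact_force: [13.2, -0.5, -3.2]
opening: 0.153
finger_force: 78.5
```

>>> arm_command(
  steps=[
    {"translation":[0,0,0],"twist":[0,0,0],"fingers":-1},
    {"translation":[0,0,0],"twist":[0,0,0],"fingers":-1},
    {"translation":[0,0,0],"twist":[0,0,0],"fingers":-1},
    {"translation":[0,0,0],"twist":[0,0,0],"fingers":-1},
  ],
)

```text
time: 13.2
eef_pos: [0.4663, 0.0355, 0.233]
tcp_rot: [0.586, 0.788, -0.108, 0.157]
contact_force: [14.9, 0.6, -2.9]
opening: 0.147
finger_force: 78.5
```

```bash
python3 - <<'E'
from h import *
st(); s=get_state(); print(s['dq']); c=read_camera('scene'); save(c,'s3'); cv2.imwrite('pics/s4.png',cv2.resize(c['pixels'][70:290,60:460,::-1],None,fx=2,fy=2,interpolation=2)); st()
E
```

```text
13.2 p [0.4663 0.0355 0.233 ] yawx 106.56 z [ 0.12  -0.355 -0.927] F [14.9  0.6 -2.9] op 0.147 ff 78.52818131446838
[-0.00043916 -0.00047044  0.0006593   0.00059837  0.00139664  0.0018758 ]
13.25 p [0.4663 0.0355 0.233 ] yawx 106.56 z [ 0.12  -0.355 -0.927] F [14.3 -0.5 -3.1] op 0.155 ff 78.52805256843567
```

View pics/s4.png

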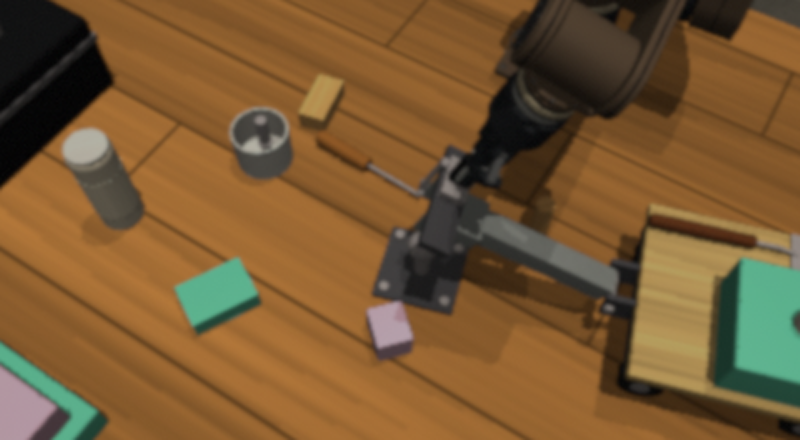

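The tongue is raised with the ball mount clear below it. The pin stands in the pot at about (row 130, col 262), the arm is still, and the bystanders haven't moved.

```bash
python3 -c "
from plant import *
print(sign_off())"
```

```text
the job is handed in; nothing more can be done
None
```

I handed the job in with the pin in the pot and the latch drawn aside. The arm is still gripping the handle and holding the tongue raised at about 0.38 rad, which puts the coupler roughly 10 cm up; no verdict was shown.

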